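# Zero the bench comparator on its master block and swap in the wooden block

### The arm

A 6-joint arm with a two-finger parallel gripper is mounted at the origin on the work surface; the furniture and walls round the work are solid. World frame = base frame: x ahead of the robot, y to its left, z up, the work surface at z = 0. Lengths are in mm, angles in rad, forces in N, time in s.
With the tool pointing down it reaches from about 375 to 975 mm from the base axis. Payload 3.8 kg.
Tool frame: the origin (TCP) lies midway between the tips of the shut fingers; the grasp point (between the pads) lies 19 mm behind it; y points along the fingers, z is the direction in which the jaws open and shut, and the axes are right-handed (so a half turn about y gives the same grasp; the last joint's range is limited). The gripper opens to 85 mm and grips with 20 to 120 N. Pads are 22 mm wide; open, the fingers measure 114 mm over their backs; the gripper's body (76 mm by 85 mm) begins 54 mm behind the grasp point. The pads swing forward as they close: fully open they stand 13 mm farther back than shut.
Start: joints at [1.27, 0.264, 1.604, -0, 1.274, -0.037], TCP at [176.005, 651.644, 231.28] pointing down, gripper open.
Joint ranges: [-2.63, 2.63], [-0.94, 2.18], [0.31, 2.57], [-1.31, 4.45], [0, 2.66], [-2.55, 2.55]. Speed limits (rad/s): [2.57, 2.57, 3.14, 3.14, 3.14, 3.14].

### API

Orientations are given as a rotation vector (axis times angle).
In Python, from rig import r gives the robot as it stands. Calls block until the motion is done:
- r.reach(position, orientation): joint-space move of the TCP to a pose.
- r.move_straight(position, speed=150, rotation=None, stop_force=None): straight line of the TCP; rotation=None keeps the orientation; speed is the mean speed in mm/s. With stop_force (N) it stops when the force on the tool has changed by that much, and returns True; else False.
- r.move_j(angles): joint-space move.
- r.move_gripper(opening): finger opening in mm; the grip force is fixed at half the most; returns when the fingers have stopped.
- r.hold(seconds).
- r.ik(position, orientation): joint angles nearest the present ones, or None.
- r.observe(): the state.
- r.read_camera(name): name is "scene" or "top" or "wrist"; returns a dict with "frame" (420x560x3 uint8, red, green, blue), "vertical_fov" (degrees; the focal length in pixels is half the picture's height over the tangent of half this angle, whatever the lens; pixels are square), "cx", "cy" (the principal point, pixels), "k1" (the pictures are not rectified: a ray, as slopes to the right and down, at radius r is drawn at 1 + k1 r^2 times it, then the intrinsics apply), "rvec" (rotation vector, rad) and "tvec" (3), from world to camera coordinates, as OpenCV has them; the wrist camera has in their place "hand_eye" (4x4, takes a point from camera to tool coordinates, whose origin is the TCP and whose axes are the tool frame's). Camera axes: x right, y down, z forward; pixel columns grow to the right and rows downward; lengths in mm; the calibration is good to about 2 mm. A picture is of the moment at which its call begins: read the wrist's pose just before it. There is no depth.
A pose or a line that the arm cannot do raises r.MotionError and nothing moves.
- r.job_done(): hands the job in, once; it reports no verdict.
The state is a dict: "time": time; "joints": joint angles; "joint_velocities": joint speeds; "joint_efforts": joint torques, N m; "position": TCP position; "orientation": TCP orientation; "wrist_force": force on the tool from outside, world axes, zero at the start; "wrist_torque": the same for the moment, N m; "width": finger opening in mm.
Only numpy, scipy, OpenCV 4.12 (cv2) and the standard library are available. Lean on these libraries where they do the work, as an engineer would, in place of code of your own. Each camera call takes 0.05 s, during which the arm holds its last target. There are 200 camera calls.

### The job

Zero the bench comparator on the steel master block standing loose in it: slide the carriage up by its tab until the anvil gently nips the master against the sprung plunger, going no further than where the pointer just begins to stir. Then, leaving the carriage at that setting, lift the master out and stand it upright on the table, and press the hardwood block straight down in its place without hard force, its 36 mm length spanning from plunger to anvil, until it sits flat on the bed, centred on the anvil. Let go of everything and leave the other things on the table where they are.

Things in the scene. Friction and masses are not known exactly. Their poses are not given: they have to be found in the camera images.
- comparator: Grey bench comparator fixed to the table. Bed 70 x 216 mm (y -95 to 121 mm), its top 12 mm above the table. Origin at table height, below the plunger's face at rest. Its y axis is the measuring direction, from plunger to carriage; x across the bed, z up. At -y a housing (44 mm wide, y -92 to -36 mm, 58 mm tall) carries a scale and a pointer (top at 65 mm) that moves with the plunger.
- rest_face (a point): Fixed point at x = 0, y = 0, 22 mm above the table: centre of the flat face (22 mm wide, 14 to 30 mm above the table) of the steel plunger shoe when it rests on its stop, pointer on zero. A spring holds it there; it yields towards -y, up to 12 mm, at 5 N plus 0.6 N per mm. Above the face a lead-in slope leans back from y = 0 at height 30 mm to y = -8 mm at height 50 mm.
- carriage: Aluminium carriage on the bed, 44 mm across, 36 mm long in y, 46 mm tall. Origin at table height on the comparator's centre line, axes parallel to its. Slides along the comparator's y only, from y = 95 (back) to 59 mm; drags with about 8 N, stays where left. Its clamped spindle bears the anvil towards -y: a steel shoe 22 mm wide, flat from 14 to 30 mm up, leaning back 6 mm above that, up to 45 mm.
- tab (a point): Centre of the carriage's dark steel grip tab: upright plate 30 mm wide in x, 12 mm thick in y, 46 to 73 mm above the table; the point is 60 mm up, above the carriage's origin. The anvil's face stands 32 to 42 mm before the carriage's origin (towards -y): it differs each time and is not measured, but does not change in use. At the start the carriage has 9 to 31 mm to travel to the nip.
- master: Steel master block, 30 mm along its x, 32 mm along its y (the measuring length), 38 mm tall, about 0.25 kg. Origin at the centre of its underside. It starts loose on the comparator's bed, nearly square, 1 to 5 mm clear of the plunger and short of the anvil.
- master_center (a point): Centre of the master block, 19 mm above its underside. To set it down, the table is clear for at least 50 mm beyond the ends of the bed; a fixed power strip (48 mm tall) and a cord lie on the table on the far side of the comparator, and a tray and a pencil nearer the robot.
- wood_block: Brown hardwood block, 30 mm along its x, 36 mm along its y, 30 mm tall, about 0.045 kg; origin at the centre of its underside. It starts on the table to one side. It is 4 mm longer than the master, so that it pushes the plunger back 4 mm when in place.
- wood_center (a point): Centre of the hardwood block, 15 mm above its underside.
- wax_block: Bystander: round yellow beeswax puck, 51 mm diameter, 17 mm tall; origin at the centre of its underside.
- thread_spool: Bystander: standing spool of brown thread, 51 mm diameter, 52 mm tall; origin at the centre of its underside.
- key_case: Bystander: black key case, 47 x 62 x 14 mm; origin at the centre of its underside.
Not all that is in view belongs to the job. Leave any orange look-alike of the wood_block alone. There is more than one size of the master; the job needs the smaller.

How it is judged (in metres and radians):
On the way, in this order (a step that is already met when the one before it is completed fails the run):
1. the anvil nips the seated master against the plunger with more than 2.5 N, the plunger pushed back less than 1.5 mm (contact force between master and carriage above 2.5 N and y of master_center in the frame of comparator between 0.0145 and 0.0175 m and z of master_center in the frame of comparator below 0.033 m), for 0.2 s.
2. the master stands upright on the table, let go (height (world z) of master_center below 0.024 m and angle between master's own z axis and vertical below 0.1 rad and linear speed of master below 0.01 m/s and contact force between master and the fingers below 0.1 N), for 0.2 s.
At the end, for the whole second after the job is handed in: The hardwood block rests flat on the bed (2 mm, 0.08 rad), square (0.08 rad), centred on the anvil within 9 mm, nipped by it with over 2.5 N, its centre within 1.5 mm of y = 14 mm in the comparator's frame (the zero setting); the master stands upright (0.1 rad) on the table; both at rest (z of wood_center in the frame of comparator below 0.029 m and angle between wood_block's own z axis and vertical below 0.08 rad and x of wood_center in the frame of comparator between -0.009 and 0.009 m and y of wood_center in the frame of comparator between 0.0125 and 0.0155 m and angle between the y axis of wood_block and the y axis of comparator, either way round below 0.08 rad and contact force between wood_block and carriage above 2.5 N and linear speed of each of wood_block, master below 0.01 m/s and height (world z) of master_center below 0.024 m and angle between master's own z axis and vertical below 0.1 rad); the robot touches nothing.
It fails at once if the master is squeezed by the anvil with more than 15 N (contact force between master and carriage above 15 N).
It fails at once if the hardwood block is pressed on the comparator with more than 50 N in all (contact force between wood_block and comparator above 50 N).
It fails at once if the beeswax puck is moved more than 25 mm (distance of wax_block from where it was at the start of the episode above 0.025 m).
It fails at once if the thread spool is moved more than 25 mm (distance of thread_spool from where it was at the start of the episode above 0.025 m).
It fails at once if the key case is moved more than 25 mm (distance of key_case from where it was at the start of the episode above 0.025 m).
It also fails if it takes over 72 s, if anything falls off the work surface, if the arm or the gripper's body presses on something with over 40 N, if the wrist force passes 120 N, or if a joint passes its speed limit or range.

## Working session

There is one attempt and no reset: what is moved stays moved. The work goes in short steps, each a Python script; the robot and the scene stay as the last script left them, time stands still between calls to the robot, and variables do not carry over. Pictures are saved under pics/ and viewed, about 8 in all and at most 12, crops included, and the job is handed in when it is done.

```bash
ls; mkdir -p pics; python3 - <<'E'
from rig import r
import cv2,numpy as np
for n in ("scene","top"):
    c=r.read_camera(n); cv2.imwrite(f"pics/{n}0.png",cv2.resize(c["frame"][:,:,::-1],(800,600),interpolation=cv2.INTER_CUBIC))
    np.savez(f"{n}0.npz",**c); print({k:v for k,v in c.items() if k!="frame"})
print(r.observe())
E
```

```text
pics
{'vertical_fov': 45.851387058346496, 'cx': 282.68130664270035, 'cy': 208.52493216874873, 'k1': -0.10428878620311438, 'rvec': array([ 1.17737968, -2.04776905,  1.17352058]), 'tvec': array([272.13294579, 319.59185405, 814.24916657])}
{'vertical_fov': 57.62081249184432, 'cx': 274.43529711824857, 'cy': 215.47533557815254, 'k1': -0.047339563118572986, 'rvec': array([ 2.16159004, -2.14943429,  0.14527647]), 'tvec': array([  3.821411  , 560.56785036, 988.23856522])}
{'time': 0.1, 'joints': array([ 1.27010861e+00,  2.64684607e-01,  1.60525649e+00, -2.78968915e-05,
        1.27367064e+00, -3.68989601e-02]), 'joint_velocities': array([ 7.29786253e-04, -1.77500504e-03, -4.24936908e-03,  1.66748461e-03,
       -6.83462879e-05,  9.25959455e-04]), 'joint_efforts': array([ 3.16751930e-04, -5.16718984e+01, -3.68577719e+01, -7.99484997e-05,
        6.56762975e-03, -2.74660998e-06]), 'position': array([175.81433726, 651.01853811, 230.07163627]), 'orientation': array([-1.56285725,  0.20736725, -0.20687444]), 'wrist_force': array([ 0.33705097,  0.4895796 , -0.02615287]), 'wrist_torque': array([ 0.03160687, -0.00022308,  0.05701863]), 'width': 85.83156481609643}
```

View pics/scene0.png

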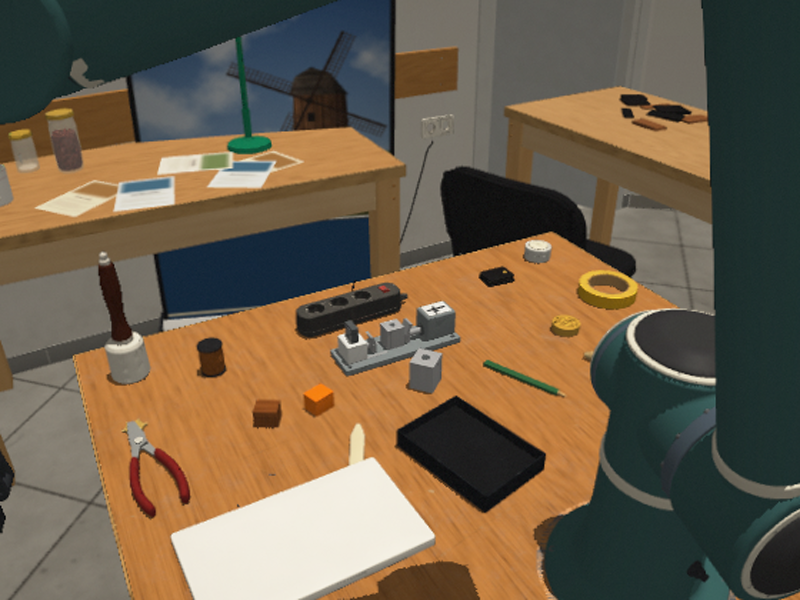

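View pics/top0.png

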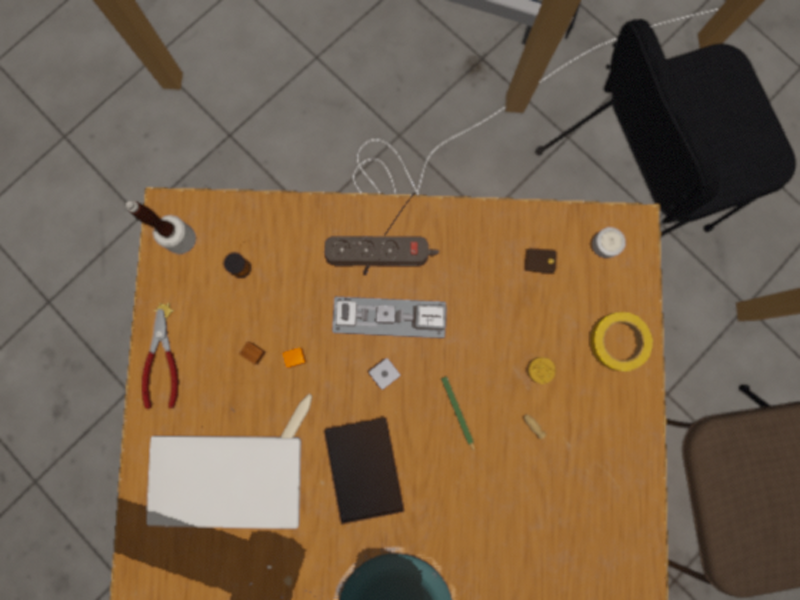

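```bash
cat > h.py <<'E'
import cv2,numpy as np
from scipy.spatial.transform import Rotation as Ro
from rig import r
def cam(n):
    s=r.observe(); c=dict(r.read_camera(n))
    if n=="wrist":
        T=np.eye(4);T[:3,:3]=Ro.from_rotvec(s["orientation"]).as_matrix();T[:3,3]=s["position"]
        W=T@c["hand_eye"]; R=W[:3,:3].T; c["rvec"]=cv2.Rodrigues(R)[0];c["tvec"]=-R@W[:3,3]
    return c
def K(c):
    f=210/np.tan(np.radians(float(c["vertical_fov"]))/2)
    return np.array([[f,0,float(c["cx"])],[0,f,float(c["cy"])],[0,0,1]]),np.array([float(c["k1"]),0,0,0])
def pix2w(c,px,z):
    k,d=K(c); p=cv2.undistortPoints(np.array(px,float).reshape(-1,1,2),k,d).reshape(-1,2)
    R=cv2.Rodrigues(np.array(c["rvec"],float))[0]; o=-R.T@np.array(c["tvec"]).ravel()
    v=np.c_[p,np.ones(len(p))]@R
    return o+v*((z-o[2])/v[:,2])[:,None]
def w2pix(c,P):
    k,d=K(c); return cv2.projectPoints(np.array(P,float).reshape(-1,1,3),np.array(c["rvec"],float),np.array(c["tvec"],float),k,d)[0].reshape(-1,2)
def down(a):  # jaw direction at world yaw a
    y=np.array([0,0,-1.]);z=np.array([np.cos(a),np.sin(a),0])
    return Ro.from_matrix(np.c_[np.cross(y,z),y,z]).as_rotvec()
def save(c,name,box=None,size=(800,600)):
    im=c["frame"][:,:,::-1]
    if box: im=im[box[1]:box[3],box[0]:box[2]]
    cv2.imwrite("pics/"+name,cv2.resize(im,size,interpolation=cv2.INTER_CUBIC))
E
python3 - <<'E'
from h import *
c=dict(np.load("top0.npz"))
P=np.array([(335,297),(446,304),(443,336),(333,333)])*.7
print("bed",pix2w(c,P,12).round(1).tolist())
print("master",pix2w(c,[np.array((386,314))*.7],50).round(1),"wood",pix2w(c,[np.array((252,352))*.7],30).round(1))
s=r.observe();print(Ro.from_rotvec(s["orientation"]).as_matrix().round(2))
w=cam("wrist");print(w["hand_eye"].round(2),w["vertical_fov"])
b=pix2w(c,P,12).mean(0)
for a in (np.pi/2,-np.pi/2,0,np.pi):
    for h in(250,300,350): 
        q=r.ik([b[0]-30,b[1],h],down(a)); print(a,h,None if q is None else np.round(q,2))
E
```

```text
bed [[584.2, 117.1, 12.0], [571.8, -97.1, 12.0], [510.0, -90.9, 12.0], [514.5, 119.6, 12.0]]
master [[547.2  18.2  50. ]] wood [[476.3 269.2  30. ]]
[[ 0.97 -0.    0.26]
 [-0.26 -0.    0.97]
 [-0.   -1.   -0.  ]]
[[  -0.      0.95    0.33  -84.19]
 [  -0.     -0.33    0.95 -141.25]
 [   1.      0.      0.      0.66]
 [   0.      0.      0.      1.  ]] 60.28839257412997
1.5707963267948966 250 [-0.02 -0.05  1.92  0.    1.28 -1.6 ]
1.5707963267948966 300 [-0.02 -0.08  1.85  0.    1.37 -1.6 ]
1.5707963267948966 350 [-0.02 -0.09  1.78  0.    1.46 -1.6 ]
-1.5707963267948966 250 [-0.02 -0.05  1.92 -0.    1.28  1.55]
-1.5707963267948966 300 [-0.02 -0.08  1.85 -0.    1.37  1.55]
-1.5707963267948966 350 [-0.02 -0.09  1.78  0.    1.46  1.55]
0 250 [-0.02 -0.05  1.92  0.    1.28 -0.02]
0 300 [-0.02 -0.08  1.85  0.    1.37 -0.02]
0 350 [-0.02 -0.09  1.78  0.    1.46 -0.02]
3.141592653589793 250 None
3.141592653589793 300 None
3.141592653589793 350 None
```

```bash
python3 - <<'E'
from h import *
r.reach([535,10,140],down(np.pi/2)); r.hold(.3)
c=cam("wrist"); save(c,"w1.png"); np.savez("w1.npz",**c)
r.reach([470,269,140],down(np.pi/2)); r.hold(.3)
c=cam("wrist"); np.savez("w2.npz",**c); save(c,"w2.png",size=(560,420))
print(r.observe()["time"])
E
```

```text
4.5083
```

View pics/w1.png

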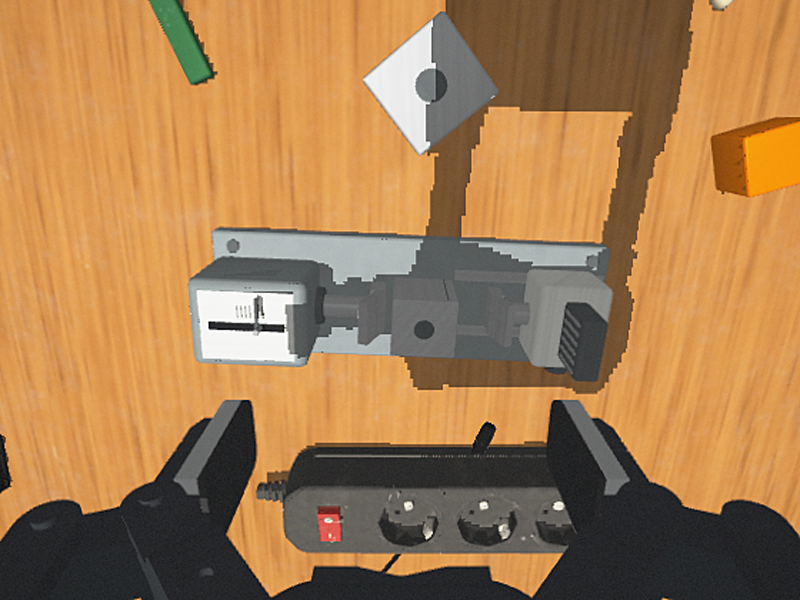

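View pics/w2.png

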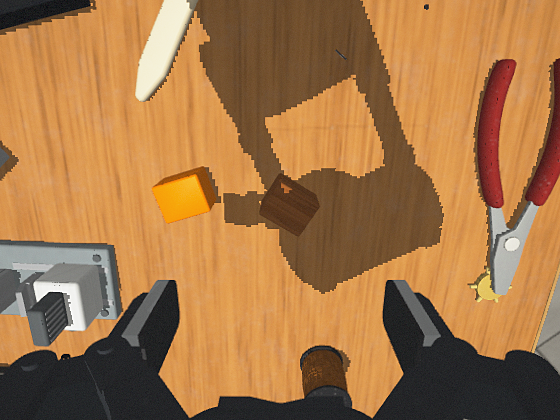

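```bash
python3 - <<'E'
from h import *
a=np.load("w1.npz")["frame"][150:280,240:440,::-1]; b=np.load("w2.npz")["frame"][160:250,250:330,::-1]
A=cv2.resize(a,None,fx=4,fy=4,interpolation=cv2.INTER_CUBIC)
A=cv2.convertScaleAbs(A,alpha=1.6)
cv2.imwrite("pics/z1.png",A)
B=cv2.convertScaleAbs(cv2.resize(b,None,fx=5,fy=5,interpolation=cv2.INTER_CUBIC),alpha=1.8);cv2.imwrite("pics/z2.png",B)
E
```

```text
(no output)
```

View pics/z1.png

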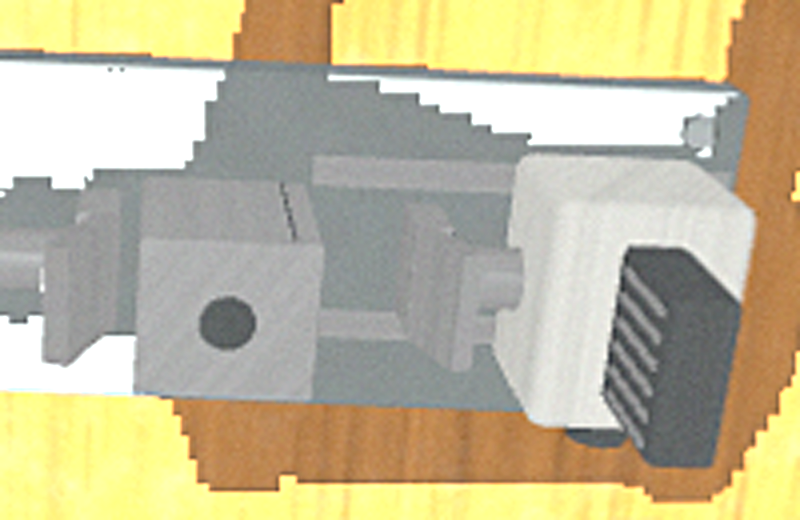

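View pics/z2.png

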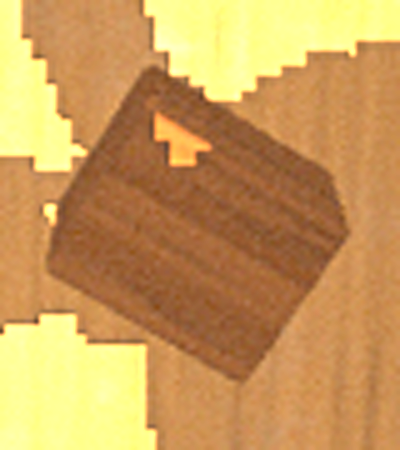

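```bash
python3 - <<'E'
from h import *
c=dict(np.load("w1.npz"))
z=lambda L:np.array(L,float)/4+[240,150]
print("masterTop",pix2w(c,z([(138,240),(323,245),(310,400),(135,393)]),50).round(1)[:,:2].tolist())
print("tabTop",pix2w(c,z([(680,305),(740,303),(712,466),(645,466)]),73).round(1)[:,:2].tolist())
print("carTop",pix2w(c,z([(520,222),(755,208),(535,425)]),46).round(1)[:,:2].tolist())
print("bed",pix2w(c,np.vstack([z([(748,93)]),np.array([(215,231),(395,360)])*.7]),12).round(1)[:,:2].tolist())
b=pix2w(c,np.array([(213,230),(602,247)])*.7,12);print(b.round(1))
print("housing",pix2w(c,np.array([(190,288),(307,293),(192,355),(300,365)])*.7,58).round(1)[:,:2].tolist())
c=dict(np.load("w2.npz"))
P=np.array([(155,105),(345,235),(240,380),(50,268)])
W=pix2w(c,P/5+[250,160],30)[:,:2];print("wood",W.round(1).tolist(),W.mean(0),np.linalg.norm(np.roll(W,-1,0)-W,axis=1))
W2=pix2w(c,np.array([(155,68),(330,170)])/5+[250,160],0)[:,:2];print("woodbottom near edge",W2.round(1).tolist(),np.linalg.norm(W2[1]-W2[0]))
t=dict(np.load("top0.npz"))
P=np.array([(327,265),(428,265)])*.7; print("strip near",pix2w(t,P,40).round(0).tolist())
E
```

```text
masterTop [[531.8, 6.9], [532.7, 38.2], [561.6, 37.0], [560.3, 6.2]]
tabTop [[534.4, 91.5], [534.1, 100.9], [562.5, 100.1], [562.5, 89.2]]
carTop [[529.9, 72.5], [527.3, 112.8], [568.5, 78.4]]
bed [[515.2, 123.1], [506.4, -87.5], [581.6, 7.7]]
[[505.8 -88.5  12. ]
 [514.9 118.7  12. ]]
housing [[523.3, -85.3], [525.6, -31.8], [556.9, -88.8], [562.0, -37.3]]
wood [[452.2, 269.0], [471.9, 296.9], [495.0, 281.8], [477.0, 253.5]] [473.9967974  275.29475326] [34.12892916 27.58542455 33.5574545  29.25578877]
woodbottom near edge [[453.9, 269.0], [470.9, 297.4]] 33.07796583591986
strip near [[641.0, 131.0, 40.0], [642.0, -61.0, 40.0]]
```

```bash
cat > step1.py <<'E'
from h import *
c=dict(np.load("w1.npz"))
z=lambda L:np.array(L,float)/4+[240,150]
A=pix2w(c,z([(465,250),(465,370)]),45); print("anvil top edge",A.round(1)[:,:2].tolist())
yaw=np.arctan2(1,.043); u=np.array([.043,1,0])/np.hypot(.043,1)
r.move_gripper(50)
p=np.array([548.7,95.3,110]); r.reach(p,down(yaw)); p[2]=49.5; 
print(r.move_straight(p,speed=80,stop_force=8)); r.hold(.3)
f0=r.observe()["wrist_force"]; r.move_gripper(8); r.hold(.2)
s=r.observe(); print("w",s["width"],s["position"].round(2),"f0",f0.round(2),"f",s["wrist_force"].round(2))
d=0;F=[]
while d<34:
    d+=1.0 if d<8 else .5
    r.move_straight(p-u*d,speed=12)
    s=r.observe(); f=(s["wrist_force"]-f0)@u; F.append(f)
    print(d,f.round(2),s["position"][:2].round(2).tolist(),round(s["time"],2))
    if d>8.2 and f>np.median(F[3:8])+3: break
r.hold(.3); s=r.observe(); print(((s["wrist_force"]-f0)@u).round(2),s["position"].round(2),s["time"])
E
python3 step1.py
```

```text
anvil top edge [[535.3, 63.5], [558.1, 65.1]]
False
w 10.843183569060953 [548.71  95.38  49.75] f0 [-0.22 -0.52 -0.59] f [-1.59  0.09  3.74]
1.0 5.62 [548.72, 95.32] 7.83
2.0 6.79 [548.75, 94.73] 8.08
3.0 7.68 [548.69, 93.93] 8.33
4.0 8.13 [548.63, 92.94] 8.58
5.0 7.48 [548.61, 91.99] 8.83
6.0 9.08 [548.56, 91.0] 9.08
7.0 8.14 [548.55, 90.01] 9.33
8.0 8.35 [548.44, 88.98] 9.58
8.5 8.09 [548.47, 88.53] 9.83
9.0 8.3 [548.41, 88.03] 10.08
9.5 8.41 [548.39, 87.57] 10.33
10.0 8.2 [548.35, 87.07] 10.58
10.5 7.99 [548.35, 86.56] 10.83
11.0 7.93 [548.33, 86.05] 11.08
11.5 8.75 [548.3, 85.55] 11.33
12.0 8.23 [548.28, 85.06] 11.58
12.5 8.21 [548.28, 84.56] 11.83
13.0 8.83 [548.26, 84.05] 12.08
13.5 7.91 [548.23, 83.55] 12.33
14.0 8.58 [548.19, 83.04] 12.58
14.5 8.03 [548.16, 82.56] 12.83
15.0 8.7 [548.15, 82.07] 13.08
15.5 7.67 [548.11, 81.54] 13.33
16.0 7.3 [548.11, 81.06] 13.58
16.5 8.51 [548.11, 80.56] 13.83
17.0 7.54 [548.06, 80.05] 14.08
17.5 8.39 [548.06, 79.55] 14.33
18.0 7.06 [548.02, 79.06] 14.58
18.5 8.33 [547.98, 78.56] 14.83
19.0 8.45 [547.98, 78.07] 15.08
19.5 8.29 [547.97, 77.54] 15.33
20.0 8.59 [547.92, 77.07] 15.58
20.5 7.26 [547.93, 76.54] 15.83
21.0 9.26 [547.9, 76.14] 16.08
21.5 9.86 [547.9, 75.84] 16.33
22.0 9.23 [547.86, 75.39] 16.58
22.5 9.92 [547.82, 74.9] 16.83
23.0 9.06 [547.82, 74.39] 17.08
23.5 9.24 [547.81, 73.91] 17.33
24.0 9.29 [547.78, 73.42] 17.58
24.5 9.97 [547.78, 72.89] 17.83
25.0 10.52 [547.72, 72.47] 18.08
25.5 11.5 [547.75, 72.43] 18.33
11.37 [547.76  72.42  49.77] 18.6333
```

```bash
python3 - <<'E'
from h import *
f0=np.array([-.22,-.52,-.59]);u=np.array([.043,1,0])/np.hypot(.043,1);p=np.array([548.7,95.3,49.5])
def S(t):
    s=r.observe();f=(s["wrist_force"]-f0)@u;print(t,f.round(2),s["position"].round(2),round(s["time"],2),round(s["width"],1));return f,s["position"][1]
for d in (26,26.5,27,27.5,28):
    r.move_straight(p-u*d,speed=12); f,y=S(d)
    if f>12.3 or y<72: break
r.hold(.4);S("held")
r.move_straight(p-u*(d-1.2),speed=12);S("relaxed")
c=cam("wrist");np.savez("w3.npz",**c)
r.move_gripper(45);r.hold(.1);S("open")
E
```

```text
26 12.51 [547.78  72.36  49.77] 18.88 10.8
held 12.75 [547.72  72.39  49.73] 19.28 11.4
relaxed 8.11 [547.72  72.42  49.74] 19.53 10.5
open 0.44 [547.64  70.24  49.42] 20.11 44.8
```

```bash
python3 - <<'E'
from h import *
s=r.observe();p=s["position"].copy();p[2]=110;r.move_straight(p,speed=150)
r.reach([535,10,140],down(np.pi/2)); r.hold(.2)
c=cam("wrist");np.savez("w4.npz",**c)
a=c["frame"][150:280,180:380,::-1]
cv2.imwrite("pics/z4.png",cv2.convertScaleAbs(cv2.resize(a,None,fx=4,fy=4,interpolation=cv2.INTER_CUBIC),alpha=1.5));print(r.observe()["time"])
E
```

```text
21.2833
```

View pics/z4.png

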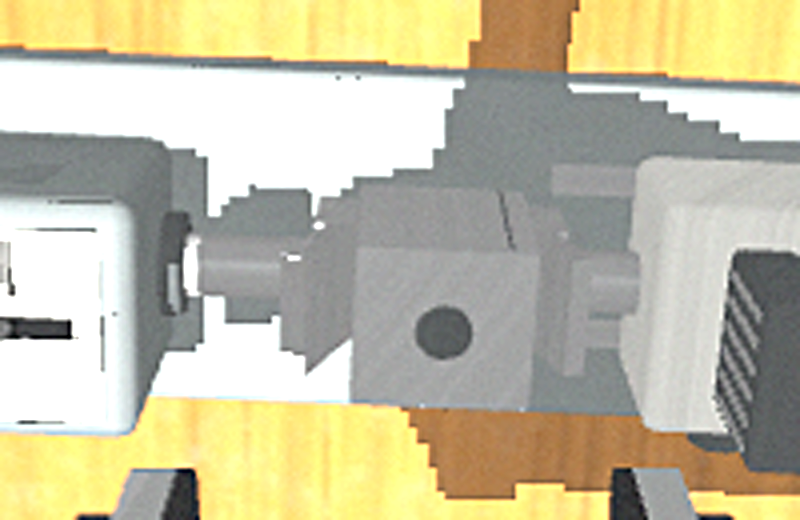

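```bash
python3 - <<'E'
from h import *
c=dict(np.load("w4.npz"))
W=pix2w(c,np.array([(358,245),(540,252),(530,408),(352,401)])/4.+[180,150],50);m=W.mean(0);print(W.round(1)[:,:2].tolist(),m)
def S(t):
    s=r.observe();print(t,s["wrist_force"].round(2),s["position"].round(2),round(s["time"],2),round(s["width"],1))
ori=down(-.043); p=np.array([m[0],m[1],120]); r.move_gripper(46)
r.reach(p,ori);p[2]=16;print(r.move_straight(p,speed=90,stop_force=8));S("down")
r.move_gripper(20);r.hold(.2);S("grip")
p[2]=22;r.move_straight(p,speed=30);S("up6");p[2]=120;r.move_straight(p,speed=120);r.hold(.2);S("up")
c=cam("wrist");np.savez("w5.npz",**c);save(c,"w5.png",size=(560,420))
E
```

```text
[[531.0, 3.9], [532.2, 34.6], [561.2, 33.8], [559.9, 2.6]] [546.06657347  18.73715051  50.        ]
False
down [-0.23  0.05 -0.25] [546.85  18.75  16.75] 24.26 45.9
grip [0.51 0.67 6.71] [547.03  18.73  16.97] 24.74 29.4
up6 [-0.92 -0.2  -0.34] [544.97  18.8   21.61] 25.09 29.4
up [-0.16  0.11 -1.83] [545.25  18.73 118.84] 26.26 29.1
```

View pics/w5.png

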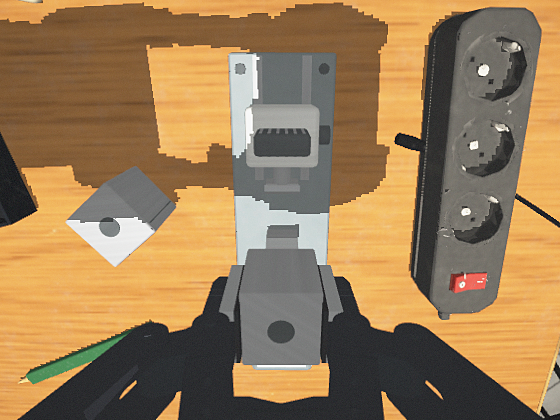

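```bash
python3 - <<'E'
from h import *
def S(t):
    s=r.observe();print(t,s["wrist_force"].round(2),s["position"].round(2),round(s["time"],2),round(s["width"],1))
ori=down(-.043); p=np.array([552,158,120.])
r.move_straight(p,speed=150);p[2]=9;r.move_straight(p,speed=100);S("low")
p[2]=2.5;print(r.move_straight(p,speed=20,stop_force=5));S("placed")
r.move_gripper(46);r.hold(.15);S("open");p[2]=100;r.move_straight(p,speed=150)
c=cam("wrist");np.savez("w5b.npz",**c);save(c,"w5b.png",size=(560,420))
a=-.575;p=np.array([474.2,275.3,100]);r.reach(p,down(a));p[2]=5;print(r.move_straight(p,speed=90,stop_force=8));S("down")
r.move_gripper(20);r.hold(.15);S("grip")
p[2]=120;r.move_straight(p,speed=120)
r.reach([545.25,40,120],ori);r.hold(.2);S("up")
c=cam("wrist");np.savez("w6.npz",**c);save(c,"w6.png",size=(560,420))
E
```

```text
low [-0.05 -0.14 -2.16] [552.88 158.2    9.87] 28.65 29.0
True
placed [0.01 0.38 4.6 ] [553.12 158.29   4.98] 28.97 29.0
open [-0.43 -0.18 -0.03] [551.18 157.82   3.17] 29.43 46.4
False
down [-0.31 -1.18  0.6 ] [474.88 275.69   5.74] 32.24 46.2
grip [ 0.58 -1.11  5.52] [475.12 275.81   6.05] 32.67 28.6
up [-0.36  0.62 -0.48] [545.03  41.26 119.85] 34.95 28.7
```

View pics/w6.png

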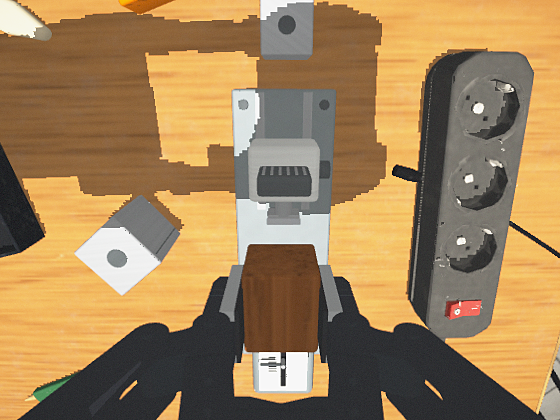

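```bash
python3 - <<'E'
from h import *
def rows(n,lo,hi,cols):
    g=cv2.GaussianBlur(np.load(n)["frame"],(3,3),0)[:,cols[0]:cols[1]].astype(float).mean(1)
    d=np.abs(np.diff(g,axis=0)).sum(1); i=np.argsort(d[lo:hi])[::-1][:5]+lo; return [(int(k),int(d[k])) for k in i]
for n,lo,hi in(("w5.npz",235,262),("w5.npz",290,320),("w5.npz",352,376),("w6.npz",232,260),("w6.npz",338,362)): print(n,rows(n,lo,hi,(262,300)))
for n,pts in(("w5.npz",[(281,248.5,-4.97),(281,304,33),(281,363.5,33)]),("w6.npz",[(281,244,-6),(281,352,24)])):
    c=dict(np.load(n)); R=cv2.Rodrigues(c["rvec"])[0]; W=np.eye(4);W[:3,:3]=R.T;W[:3,3]=-R.T@c["tvec"].ravel()
    T=W@np.linalg.inv(c["hand_eye"]); 
    for x,y,dz in pts: print(n,dz,(pix2w(c,[(x,y)],T[2,3]+dz)[0]-T[:3,3]).round(2))
E
```

```text
w5.npz [(248, 58), (237, 48), (247, 41), (249, 24), (238, 22)]
w5.npz [(319, 16), (292, 11), (293, 8), (291, 6), (318, 2)]
w5.npz [(364, 219), (369, 90), (365, 85), (363, 82), (366, 79)]
w6.npz [(243, 245), (244, 156), (242, 88), (241, 20), (246, 10)]
w6.npz [(351, 249), (352, 138), (350, 94), (361, 78), (359, 72)]
w5.npz -4.97 [ 0.79 15.51 -4.97]
w5.npz 33 [ 0.67 12.14 33.  ]
w5.npz 33 [ -0.44 -13.86  33.  ]
w6.npz -6 [ 0.84 17.23 -6.  ]
w6.npz 24 [ -0.57 -16.29  24.  ]
```

```bash
python3 - <<'E'
from h import *
def S(t):
    s=r.observe();print(t,s["wrist_force"].round(2),s["position"].round(2),round(s["time"],2),round(s["width"],1));return s["position"]
ori=down(-.043); T=np.array([546.0,16.2]); p=np.array([546,16.2,62.])
r.move_straight(p,speed=90,rotation=ori);r.hold(.2);a=S("above")
p[:2]+=np.clip(T-a[:2],-2,2); r.move_straight(p,speed=30);r.hold(.1);a=S("corr")
for z in (52,46,42,38,34,30,26,22,19,17.5,16.5,15.5,14.5):
    p[2]=z; st=r.move_straight(p,speed=25,stop_force=15); a=S(z)
    if st or r.observe()["wrist_force"][2]>18: print("stop");break
E
```

```text
above [0.2  0.19 0.09] [546.69  16.38  62.8 ] 36.05 28.9
corr [ 0.19  0.69 -1.27] [545.33  16.07  62.13] 36.4 28.9
52 [ 0.3   0.16 -0.45] [545.1   16.01  51.7 ] 36.95 28.6
46 [ 1.11  3.61 -0.23] [545.72  16.57  46.08] 37.34 28.8
42 [1.05 4.85 1.06] [546.29  16.83  42.51] 37.65 28.8
38 [1.69 5.66 0.79] [546.67  17.04  38.71] 37.96 29.0
34 [ 2.13  4.19 -0.17] [546.61  16.79  34.46] 38.27 28.7
30 [2.12 5.05 0.85] [546.35  16.81  30.35] 38.58 29.1
26 [1.44 5.46 1.23] [546.22  16.82  26.27] 38.88 28.6
22 [ 1.49  6.14 -0.1 ] [546.16  16.81  22.23] 39.19 28.8
19 [1.35 6.27 1.35] [546.14  16.81  19.26] 39.46 29.1
17.5 [1.8  4.81 2.93] [546.22  16.83  18.08] 39.71 29.0
16.5 [-1.66  5.54  9.95] [546.24  16.82  18.06] 39.96 29.0
15.5 [-5.43  5.31 16.17] [546.23  16.82  18.01] 40.21 29.1
14.5 [-8.48  4.99 23.97] [546.21  16.83  18.  ] 40.46 29.1
stop
```

```bash
python3 - <<'E'
from h import *
def S(t):
    s=r.observe();print(t,s["wrist_force"].round(2),s["position"].round(2),round(s["time"],2),round(s["width"],1));return s["position"]
a=r.observe()["position"]
p=np.array([546,16.6,18.]);r.move_straight(p,speed=10);S("relax")
r.move_gripper(46);r.hold(.15);a=S("open");p=a.copy();p[2]=120;r.move_straight(p,speed=100)
r.reach([535,10,140],down(np.pi/2));r.hold(.3)
c=cam("wrist");np.savez("w7.npz",**c);S("view")
im=c["frame"][150:280,180:380,::-1]
cv2.imwrite("pics/z7.png",cv2.convertScaleAbs(cv2.resize(im,None,fx=4,fy=4,interpolation=cv2.INTER_CUBIC),alpha=1.5))
E
```

```text
relax [-0.1   5.22  2.37] [546.18  16.84  18.06] 40.97 28.9
open [-0.04  0.25  0.5 ] [545.78  16.34  17.78] 41.42 46.2
view [-0.08 -0.01  1.03] [535.    10.02 140.  ] 44.38 46.0
```

View pics/z7.png

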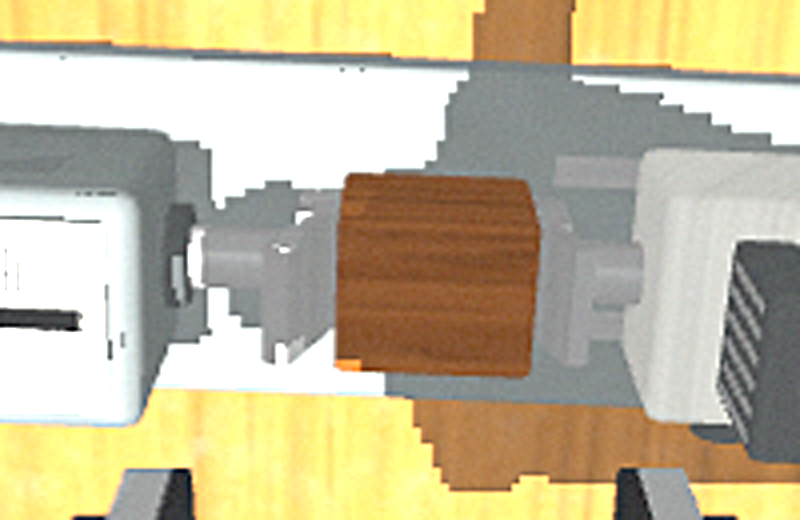

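```bash
python3 - <<'E'
from h import *
A,B=[cv2.resize(np.load(n)["frame"],None,fx=4,fy=4,interpolation=cv2.INTER_CUBIC) for n in("w4.npz","w7.npz")]
for nm,(x0,y0,x1,y1) in {"housing":(135,185,222,255),"strip":(210,320,380,380),"tab/carriage":(338,190,430,270)}.items():
    m=cv2.matchTemplate(B,A[y0*4:y1*4,x0*4:x1*4],cv2.TM_CCOEFF_NORMED);_,v,_,l=cv2.minMaxLoc(m);print(nm,(np.array(l)/4-[x0,y0]),round(v,3))
c=dict(np.load("w7.npz"))
W=pix2w(c,np.array([(335,247),(540,237),(528,375),(335,368)])/4.+[180,150],42);print(W.round(1)[:,:2].tolist())
t=cam("scene");im=t["frame"][190:300,170:360,::-1];cv2.imwrite("pics/s8.png",cv2.resize(im,(760,440),interpolation=cv2.INTER_CUBIC))
E
```

```text
housing [ 1.5  -2.25] 0.939
strip [ 1.  -2.5] 0.963
tab/carriage [ 0.75 -2.25] 0.982
[[535.8, -1.2], [533.9, 34.7], [560.4, 33.4], [559.0, -1.5]]
```

View pics/s8.png

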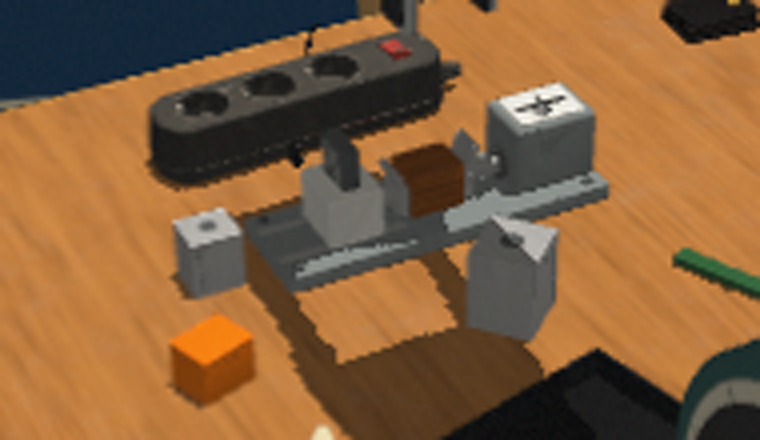

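```bash
python3 -c "
from rig import r
r.job_done();print(r.observe()['time'])"
```

```text
the job is handed in; nothing more can be done
the job is handed in; nothing more can be done
```

The job is handed in, with the clock at about 44 s of the 72 s allowed; the system gives no verdict, so the result below rests on my own checks.

- **Zeroing:** I gripped the carriage tab and slid it up in 0.5 mm steps. The push rose from about 8 N of drag to 12.5 N, so the master was nipped with roughly 4 N and the carriage had stopped moving. I held it 0.4 s and let go.
- **Master:** I lifted it straight out and stood it on the table beyond the carriage end of the bed. The last scene picture shows it upright and clear.
- **Hardwood block:** I pressed it straight down, starting slightly towards the plunger. It stopped dropping 12 mm above its table height, which is the bed height. The peak downward force was about 24 N, against the 50 N limit. I then eased off, opened the gripper and raised the arm clear.

**Last checks:**
- **Wood face:** its anvil-side face is at the same place as the master's was, within about 0.1 mm, so it bears on the anvil.
- **Squareness and centring:** it looks square and centred in the close-up.
- **Carriage:** its image shift matched the fixed power strip to within 0.25 px, so it kept its setting. The match on the housing disagreed by 0.75 px (about 0.5 mm). I put that down to its pointer having moved, but did not confirm it.
- **Not checked:** I could not measure the final nip force directly. I also did not re-measure the puck, spool and key case, but the arm never went near the puck or the key case, and went no lower near the spool than the wood pick-up needed.

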